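# Lay the supper board

### The arm

A 7-joint arm with a two-finger parallel gripper is mounted at the origin on a cart in front of the work surface, level with it; the furniture and walls round the work are solid. World frame = base frame: x ahead of the robot, y to its left, z up, the work surface at z = 0. Lengths are in m, angles in rad, forces in N, time in s.
With the tool pointing down it reaches from about 0.4 to 0.9 m from the base axis. Payload 5.5 kg.
Tool frame: the origin (TCP) lies midway between the tips of the shut fingers; the grasp point (between the pads) lies 19 mm behind it (manip.grip_depth is the distance from the TCP to the grasp point, in m); z points along the fingers, y is the line along which they close (so a half turn about z gives the same grasp; the last joint's range is limited). The gripper opens to 92 mm and grips with 3 to 60 N. Pads are 19 mm wide; open, the fingers measure 130 mm over their backs; the gripper's body (75 mm by 190 mm) begins 47 mm behind the grasp point.
Start: joints at [1.463, 0.501, -0.427, 1.55, 0.221, 1.138, -0.21], TCP at [0.236, -0.606, 0.227] pointing down, gripper open.
Joint ranges: [-2.88, 2.88], [-0.31, 2.03], [-1.54, 1.56], [0.2, 2.42], [-1.41, 4.55], [0.19, 2.02], [-2.57, 2.57]. Speed limits (rad/s): [2.57, 2.57, 3.14, 3.14, 3.14, 3.14, 3.14].

### API

Orientations are given as a unit quaternion [x, y, z, w].
In Python, from bench import manip, effector, viewer gives the robot as it stands. Calls block until the motion is done:
- manip.move_pose(position, orientation): joint-space move of the TCP to a pose.
- manip.servo_line(position, ori=None, vel=0.15): straight line of the TCP; ori=None keeps the orientation; vel is the mean speed in m/s.
- manip.movej(angles): joint-space move.
- effector.open_jaws() and effector.close(f_grip=None): open the fingers fully, or close them until they stop; f_grip is the grip in N (None keeps the last).
- manip.sleep(seconds).
- manip.solve_ik(position, orientation): joint angles nearest the present ones, or None.
- viewer.get_image(name): name is "scene" or "side" or "wrist"; returns the picture (400x640x3 uint8, red, green, blue); there is no depth.
- viewer.get_calibration(name): a dict with "vfov" (degrees; the focal length in pixels is half the picture's height over the tangent of half this angle, whatever the lens; pixels are square), "cx", "cy" (the principal point, pixels), "eye" and "attitude" of the camera in the world. Camera axes: x right, y down, z forward; pixel columns grow to the right and rows downward; lengths in m; the calibration is good to about 2 mm. The wrist camera is an equidistant fisheye: a pixel r from the principal point sees the ray r / f radians off the axis. A picture is of the moment at which its call begins: read the wrist's pose just before it. get_calibration takes no time and is no camera call; for the wrist camera it gives the pose at the moment of the call.
A pose or a line that the arm cannot do raises manip.PlanningError and nothing moves.
- manip.hand_in(): hands the job in; it is judged then, once.
Readings, each from a call of its own:
- manip.current_clock(): time.
- manip.current_q(): joint angles.
- manip.current_joint_velocities(): joint speeds.
- manip.current_tau(): joint torques, N m.
- manip.current_tool_pos(): TCP position.
- manip.current_tcp_rot(): TCP orientation.
- manip.current_force(): force on the tool from outside, world axes, zero at the start.
- manip.current_wrist_torque(): the same for the moment, N m.
- manip.current_finger_gap(): finger opening in m.
- manip.current_gripper_force(): force on a finger pad.
Only numpy, scipy, OpenCV 4.12 (cv2) and the standard library are available. Lean on these libraries where they do the work, as an engineer would, in place of code of your own. Each camera call takes 0.05 s, during which the arm holds its last target. There are 200 camera calls.

### The job

Lay the supper board: stand the salt shaker midway between the jam jar and the tin, in line with them; stand the black-lidded spice jar straight in front of the jam jar and the yellow-lidded spice jar straight in front of the tin, each with a gap of about 3 cm (in front means towards the robot, square with the board). When all three stand there, and only then, set the tea light centred on top of the tin. Everything ends upright and let go; leave the jam jar and the tin where they stand on the board, and do not disturb the mug, the lemon or the match packet.

Things in the scene. Friction and masses are not known exactly. Their poses are not given: they have to be found in the camera images.
- board: wooden chopping board used as a serving board, 190 x 270 mm, 21.5 mm thick, lying flat and fixed on the worktop, somewhat turned. Origin: centre of its underside. x axis: along its short side, pointing away from the robot; y axis: along its long side, to the left; z up. Its top is 21.5 mm above the worktop
- jam_jar: glass jam jar with a red lid, 67 mm across, 86 mm tall, standing on the rear half of the board, left or right (it changes places with the tin). Origin: centre of its underside; x and y axes parallel to those of the board. Its centre is 150 mm from the tin's. With a gap of 30 mm, the centre of the black-lidded spice jar is 84 mm in front of this origin (-x)
- tin: low tin with a paper label and a flat metal top, 75 mm across, 58 mm tall, standing on the rear half of the board beside the jam jar, 45 mm behind the board's middle like the jam jar. Origin: centre of its underside, so its top is 58 mm above the origin; x and y axes parallel to those of the board. With a gap of 30 mm, the centre of the yellow-lidded spice jar is 90 mm in front of this origin (-x)
- salt_shaker: round glass salt shaker with a grey domed metal top, 44 mm across, 90 mm tall (straight body up to 66 mm, narrowing to 34 mm above), standing loose on the worktop left of the board like the other three things to be moved. An oven on a rack overhangs the worktop farther back on the left; keep the arm clear of it. Origin: centre of its underside, z up
- jar_black_lid: round spice jar with a black lid (its top disc is dark green seen from above) and a green label, 41 mm across, 104 mm tall, standing loose on the worktop. Origin: centre of its underside, z up
- jar_yellow_lid: round spice jar with a mustard-yellow lid, 45 mm across, 100 mm tall, standing loose on the worktop. Origin: centre of its underside, z up
- tea_light: small candle, red wax in a silver cup, 38 mm across, 15 mm tall, lying loose and upright on the worktop. Origin: centre of its underside, z up
- mug: dark grey mug, 88 mm across, 106 mm tall, behind the board; leave it alone. Origin: under the middle of cup and handle together, 20 mm from the cup axis
- lemon: yellow lemon, 78 x 55 x 56 mm, lying behind the board; leave it alone. Origin: its underside as it lies at the start
- match_packet: flat green match packet, open, 39 x 76 x 16 mm, behind the board; leave it alone. Origin: on its underside near the middle

How it is judged:
By the outcome, as a careful person would: the job done as asked, in the order asked, and still so for the second after the job is handed in, with the robot touching nothing.
It also fails if it takes over 112 s, if anything falls off the work surface, if the arm or the gripper's body presses on something with over 40 N, if the wrist force passes 120 N, or if a joint passes its speed limit or range.

## Working session

There is one attempt and no reset: what is moved stays moved. The work goes in short steps, each a Python script; the robot and the scene stay as the last script left them, time stands still between calls to the robot, and variables do not carry over. Pictures are saved under pics/ and viewed, at most 14 in all, crops included, and the job is handed in when it is done.

```bash
ls; mkdir -p pics; python3 - <<'E'
from bench import manip, effector, viewer
import cv2
for n in ["scene","side","wrist"]:
    c=viewer.get_calibration(n); print(n,c)
    im=viewer.get_image(n); cv2.imwrite(f"pics/{n}0.png",im[:,:,::-1])
print(manip.current_clock(),manip.current_tcp_rot(),manip.grip_depth,manip.current_finger_gap())
E
```

```text
pics
scene {'vfov': 57.98754556542608, 'cx': 321.5848431124754, 'cy': 191.17410315257655, 'eye': array([-0.06826726,  0.3936383 ,  0.53109836]), 'attitude': array([-0.43760225,  0.76227914, -0.41646482,  0.23236143])}
side {'vfov': 45.73096397014716, 'cx': 320.9821132224834, 'cy': 205.40768979877873, 'eye': array([ 0.7894447 , -0.54192546,  1.06480148]), 'attitude': array([ 0.95224809,  0.16996752, -0.03885025, -0.25064972])}
wrist {'vfov': 65.70646984690485, 'cx': 319.1780593696441, 'cy': 197.69642890604322, 'eye': array([ 0.29835063, -0.58156275,  0.38395815]), 'attitude': array([ 0.81947045, -0.55892589, -0.07250671,  0.10398462])}
0.15 [ 9.82861743e-01  1.84342667e-01 -9.62730497e-05 -7.52974750e-04] 0.0188 0.09161403512319605
```

View pics/scene0.png

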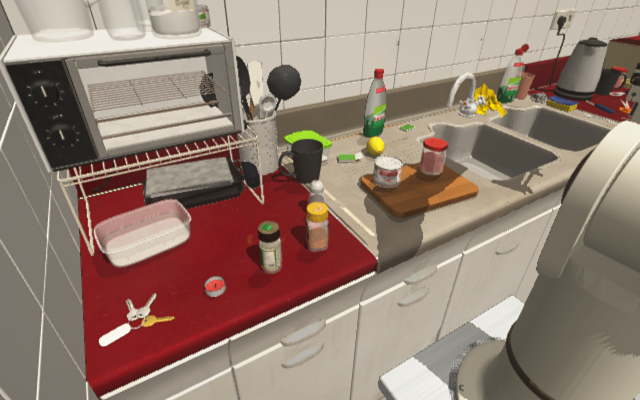

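View pics/side0.png

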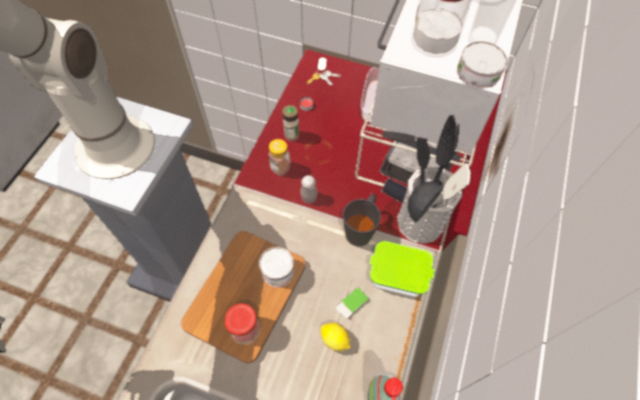

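The scene view shows the black-lidded jar at (269,245), yellow jar at (317,225), shaker behind it at (317,190), tea light at (215,287), tin at (387,172) and jam jar at (433,157). In the side view: tin (277,265), jam (241,320), black lid (290,113), yellow lid (279,147), shaker (309,183), tea light (307,104).

```bash
cat > h.py <<'E'
from bench import manip, effector, viewer
import cv2, numpy as np
from scipy.spatial.transform import Rotation as R
def rays(px,c,fish=False):
    px=np.atleast_2d(np.float64(px)); f=200/np.tan(np.radians(c['vfov']/2))
    d=(px-[c['cx'],c['cy']])/f
    if fish:
        r=np.linalg.norm(d,axis=1,keepdims=True)+1e-12
        v=np.hstack([d/r*np.sin(r),np.cos(r)])
    else: v=np.hstack([d,np.ones((len(d),1))])
    return R.from_quat(c['attitude']).apply(v)
def toplane(px,c,z,fish=False):
    v=rays(px,c,fish); return (c['eye']+v*((z-c['eye'][2])/v[:,2:]))[:,:2]
def project(P,c,fish=False):
    p=R.from_quat(c['attitude']).inv().apply(np.atleast_2d(P)-c['eye']); f=200/np.tan(np.radians(c['vfov']/2))
    if fish:
        n=np.linalg.norm(p[:,:2],axis=1,keepdims=True)+1e-12
        return p[:,:2]/n*np.arctan2(n,p[:,2:])*f+[c['cx'],c['cy']]
    return p[:,:2]/p[:,2:]*f+[c['cx'],c['cy']]
def blob(mask,roi=None):
    m=mask.astype(np.uint8)
    if roi: k=np.zeros_like(m); x0,y0,x1,y1=roi; k[y0:y1,x0:x1]=1; m=m*k
    cs,_=cv2.findContours(m,cv2.RETR_EXTERNAL,cv2.CHAIN_APPROX_NONE)
    return max(cs,key=cv2.contourArea)[:,0,:]
def hsv(im): return cv2.cvtColor(im,cv2.COLOR_RGB2HSV)
def rng(h,lo,hi): return cv2.inRange(h,np.array(lo),np.array(hi))
E
python3 - <<'E'
from h import *
c=viewer.get_calibration("side"); im=cv2.imread("pics/side0.png")[:,:,::-1].copy(); h=hsv(im)
S={'yellow':((15,120,90),(32,255,255),(262,132,298,165),.10),'black':((0,0,0),(180,255,70),(276,98,304,125),.104),
'tea':((0,0,0),(180,255,255),(298,97,316,111),.015)}
out={}
b=blob(rng(h,(8,120,60),(22,255,255)),(170,220,320,370)); P=toplane(b,c,.0215)
r=cv2.minAreaRect((P*1000).astype(np.float32)); print('board',r)
print('corners',cv2.boxPoints(r))
for n,(lo,hi,roi,z) in S.items():
    b=blob(rng(h,lo,hi),roi); (x,y),rad=cv2.minEnclosingCircle((toplane(b,c,z)*1000).astype(np.float32)); print(n,x,y,rad,b.min(0),b.max(0))
# rough by-eye top centres
for n,p,z in [('tin',(277,260),.0795),('jam',(240,318),.1075),('black',(290,111),.104),('yellow',(278,146),.1),('shaker',(309,182),.09),('tea',(307,103),.015)]:
    print(n,toplane(p,c,z)*1000)
cs=viewer.get_calibration("scene")
for n,p,z in [('tin',(387,161),.0795),('jam',(434,143),.1075),('black',(268,227),.104),('yellow',(317,209),.1),('shaker',(317,181),.09),('tea',(215,285),.015)]:
    print('scene',n,toplane(p,cs,z)*1000)
big=cv2.resize(im[85:365,170:390],None,fx=2.1,fy=2.1,interpolation=cv2.INTER_CUBIC)
cv2.imwrite("pics/sidebig.png",big[:,:,::-1])
E
```

```text
board ((514.1990356445312, -260.1276550292969), (268.18695068359375, 189.2599639892578), 84.34105682373047)
corners [[ 406.80774 -384.23648]
 [ 595.1453  -402.89877]
 [ 621.59033 -136.01883]
 [ 433.25275 -117.35654]]
yellow 455.5963134765625 89.57234191894531 29.01201629638672 [269 139] [286 157]
black 450.0264892578125 188.04486083984375 11.742940902709961 [286 117] [295 120]
tea 442.2780456542969 320.2590026855469 34.780513763427734 [298  97] [315 110]
tin [[ 565.32695596 -183.02512223]]
jam [[ 550.20157032 -337.15928192]]
black [[440.67490152 207.80307449]]
yellow [[453.41976388  95.0186009 ]]
shaker [[561.74737758  28.39924873]]
tea [[443.1692543  322.28253556]]
scene tin [[ 567.41896863 -188.6743572 ]]
scene jam [[ 545.79641304 -331.04549401]]
scene black [[438.46281715 205.84068864]]
scene yellow [[447.44531396  94.35397872]]
scene shaker [[556.27081776  31.50927426]]
scene tea [[434.258198   321.45455905]]
```

View pics/wrist0.png

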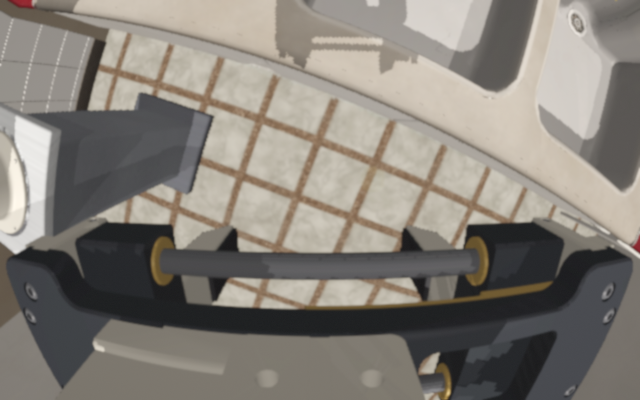

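Wrist view at start shows only floor and sink edge. Board came out 268 x 189 mm at (514,-260) mm, turned -5.66°; tin and jam agree with that. Now near looks with the wrist camera.

```bash
cat >> h.py <<'E'
def q(deg): a=np.radians(deg)/2; return np.array([np.cos(a),np.sin(a),0,0])
E
python3 - <<'E'
from h import *
cs=viewer.get_calibration("scene"); c=viewer.get_calibration("side")
print('rackfeet',toplane([(90,250),(262,200)],cs,0), 'mugtop side',toplane([(361,218)],c,.106),'oven bottom front',toplane([(70,170),(245,130)],cs,.2))
for k,p in enumerate([(0.44,-0.26,0.30),(0.40,0.13,0.30)]):
    manip.move_pose(p,q(-5.66))
    w=viewer.get_calibration("wrist"); im=viewer.get_image("wrist"); np.save(f"w{k}.npy",w); 
    cv2.imwrite(f"pics/w{k}.png",im[:,:,::-1]); print(w['eye'],manip.current_tool_pos(),manip.current_clock())
for n,p,a in [('shplace',(.559,-.265,.05),84.34),('shplace',(.559,-.265,.05),-95.66),('black',(.44,.206,.04),-5.66),('shpick',(.559,.03,.03),-5.66),('tea',(.44,.322,.004),-5.66),('tinp',(.566,-.19,.09),-50.66),('tinp',(.566,-.19,.09),39.3)]:
    print(n,a,manip.solve_ik(p,q(a)))
E
```

```text
rackfeet [[0.67874078 0.52076009]
 [0.67241265 0.12884331]] mugtop side [[ 0.71144331 -0.03026183]] oven bottom front [[0.65657754 0.49405493]
 [0.67287208 0.15283409]]
[ 0.50681184 -0.26843015  0.45796913] [ 0.4394306  -0.261361    0.29971211] 1.7083
[0.46787394 0.12146635 0.45821642] [0.40067071 0.12872834 0.30000643] 3.2167
shplace 84.34 [ 0.99802201  0.80735496 -0.85096759  1.74089599  0.73511418  0.94412063
 -0.25606894]
shplace -95.66 [ 0.06287079  0.67125602  0.45799479  1.77526563 -0.39834728  0.78802932
 -2.52060752]
black -5.66 [-0.13650482  0.50536906 -0.42730093  2.08404976  0.35219274  0.62071015
 -2.47574814]
shpick -5.66 [ 0.61812752  0.8333927  -0.97688683  1.89480894  0.88158156  0.91884469
 -2.46941442]
tea -5.66 [-0.51584693  0.6156056  -0.20674888  1.95333273  0.21361405  0.5933776
 -2.53296543]
tinp -50.66 [ 0.76120844  0.62939313 -0.64720398  1.78662092  0.47565254  0.88687738
 -2.55686983]
tinp 39.3 [ 0.86060263  0.68177256 -0.7950043   1.78336056  0.59414888  0.93331737
 -1.07613176]
```

```bash
python3 -c "
import cv2,numpy as np
a=cv2.imread('pics/w0.png')[:290];b=cv2.imread('pics/w1.png')[:290]
cv2.imwrite('pics/w01.png',np.vstack([a,b]))"
```

```text
(no output)
```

View pics/w01.png

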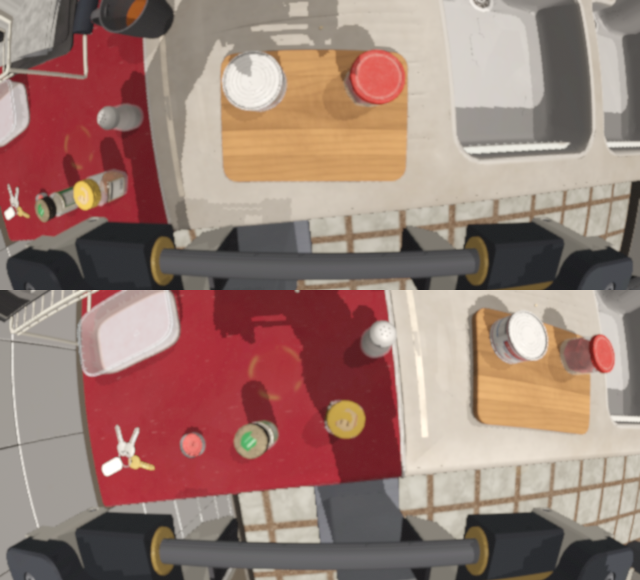

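The wrist views show, in w0: tin top (253,80), jam lid (377,76); in w1 (rows less 290): tea light (192,155), black jar top (248,150), yellow lid (345,130), shaker top (383,45). Refine by masks in roi and ray casting.

```bash
python3 - <<'E'
from h import *
w=[np.load(f"w{k}.npy",allow_pickle=True).item() for k in (0,1)]
I=[cv2.imread(f"pics/w{k}.png")[:,:,::-1].copy() for k in (0,1)]; H=[hsv(i) for i in I]
def circ(n,k,mask,roi,z,draw=[]):
    b=blob(mask,roi); P=(toplane(b,w[k],z,True)*1000).astype(np.float32)
    (x,y),r=cv2.minEnclosingCircle(P); e=cv2.fitEllipse(P); print(n,'enc',round(x,1),round(y,1),round(r,1),'ell',np.round(e[0],1),np.round(e[1],1))
    cv2.drawContours(I[k],[b[:,None]],-1,(0,255,255),1)
b=blob(rng(H[0],(8,90,60),(22,255,255)),(210,45,420,190)); r=cv2.minAreaRect((toplane(b,w[0],.0215,True)*1000).astype(np.float32)); print('board',r)
red=lambda h,s,v:(rng(h,(0,s,v),(8,255,255))|rng(h,(172,s,v),(180,255,255)))
circ('jam',0,red(H[0],120,150),(345,45,410,110),.1075)
circ('tin',0,rng(H[0],(0,0,120),(180,60,255)),(222,45,286,112),.0795)
circ('yel',1,rng(H[1],(15,90,90),(35,255,255)),(320,105,370,155),.1)
notcloth=255-red(H[1],150,0)
circ('black',1,notcloth,(232,128,265,175),.104)
circ('blackdisc',1,rng(H[1],(35,60,30),(90,255,255)),(232,128,270,175),.104)
circ('tea',1,notcloth|red(H[1],60,170),(175,138,210,172),.012)
circ('shaker',1,notcloth,(358,25,392,70),.08)
a=I[1][10:190,170:405]; b=I[0][40:130,215:415]
cv2.imwrite("pics/det.png",np.hstack([cv2.resize(a,None,fx=2.2,fy=2.2),cv2.resize(b,(280,396))])[:,:,::-1])
E
```

```text
board ((513.7943725585938, -260.3597412109375), (266.9593200683594, 188.00372314453125), 84.80742645263672)
jam enc 550.2 -337.8 32.8 ell [ 550. -339.] [61.  63.9]
tin enc 575.5 -190.7 53.0 ell [ 570.6 -192.9] [84.  92.3]
yel enc 453.8 93.0 22.9 ell [453.5  93. ] [43.6 44.3]
black enc 443.3 202.3 26.0 ell [441.7 205.4] [38.4 49.3]
blackdisc enc 440.1 206.8 12.0 ell [440.9 208.8] [18.3 21.7]
tea enc 432.9 316.7 30.2 ell [436.8 318.4] [42.2 55.3]
shaker enc 553.9 39.6 32.4 ell [550.5  42.2] [38.9 59.8]
```

View pics/det.png

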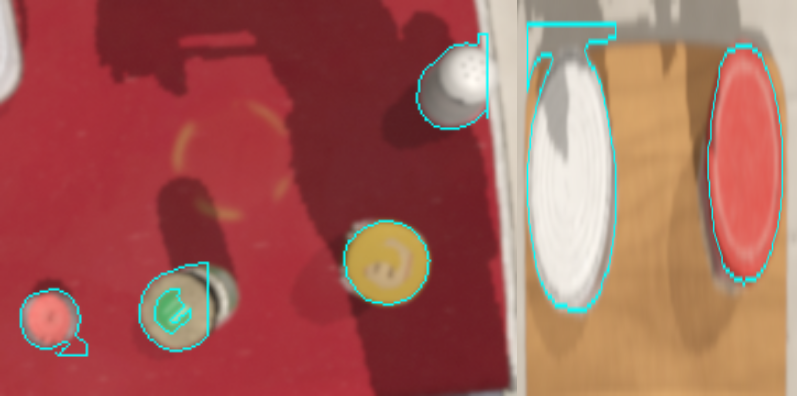

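Masks for yellow and jam fit well (22.9 mm and 32.8 mm radii), while tea light, black jar and shaker roi clipped. I take their centres from the outlines: tea (192.7,155), black top (250.9,151.4), dome (380.9,44.1). Next: sharpen the tin and pick the shaker.

```bash
cat >> h.py <<'E'
def rest(): return manip.current_clock()
def pick(xy,tz,phi,f=25,hover=.2,up=.2):
    manip.move_pose([*xy,hover],q(phi)); manip.servo_line([*xy,tz],vel=.12)
    effector.close(f_grip=f); print('gap',manip.current_finger_gap(),'F',manip.current_gripper_force())
    manip.servo_line([*xy,up],vel=.2); print('lifted gap',manip.current_finger_gap(),manip.current_force(),manip.current_clock())
def place(xy,tz,phi,hover,up=.2):
    manip.move_pose([*xy,hover],q(phi)); manip.servo_line([*xy,tz],vel=.08); manip.sleep(.2)
    print('at',manip.current_tool_pos(),'F',manip.current_force())
    effector.open_jaws(); manip.servo_line([*xy,up],vel=.2); print(manip.current_clock())
E
python3 - <<'E'
from h import *
w=[np.load(f"w{k}.npy",allow_pickle=True).item() for k in (0,1)]
im=cv2.imread("pics/w0.png")[:,:,::-1].copy(); h=hsv(im)
# white label top incl. grey shadow: bounded by board/wall: keep bright & low-saturation, hull
m=rng(h,(0,0,185),(180,45,255)); b=cv2.convexHull(blob(m,(222,52,286,112)))[:,0]
P=(toplane(b,w[0],.0795,True)*1000).astype(np.float32); print('tin',cv2.minEnclosingCircle(P),cv2.fitEllipse(P))
print('black',toplane((250.9,151.4),w[1],.104,True),'tea',toplane((192.7,155),w[1],.013,True),'shaker',toplane((380.9,44.1),w[1],.083,True))
s=toplane((380.9,44.1),w[1],.083,True)[0]
assert np.linalg.norm(s-[.559,.03])<.012
pick(s,.029,0)
E
```

```text
tin ((561.9445190429688, -191.14291381835938), 39.59605026245117) ((562.9315795898438, -191.17567443847656), (73.25447845458984, 77.14488983154297), 148.3446502685547)
black [[0.43941924 0.20453512]] tea [[0.4386187  0.31889287]] shaker [[0.55496723 0.03801966]]
gap 0.04105195342325749 F 25.000161462812684
lifted gap 0.04084443048470403 [-0.512844   -0.47187943 -1.64995959] 7.4917
```

```bash
python3 - <<'E'
from h import *
a=viewer.get_image("side"); b=viewer.get_image("wrist"); t=manip.current_tool_pos()
u=project(t,viewer.get_calibration("side"))[0]; print(t,u,project(t,viewer.get_calibration("wrist"),True))
x,y=int(u[0]),int(u[1]); cr=cv2.resize(a[max(0,y-60):y+60,x-60:x+60],(400,400),interpolation=cv2.INTER_CUBIC); cr2=cv2.resize(b[190:400,215:425],(400,400))
cv2.imwrite("pics/held.png",np.hstack([cr,cr2])[:,:,::-1])
E
```

```text
[0.55396194 0.0377689  0.19851265] [306.70891792 151.77456435] [[318.22321048 243.91599472]]
```

View pics/held.png

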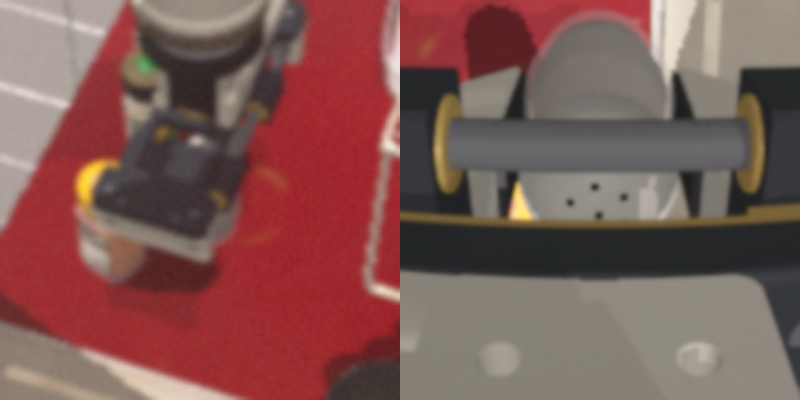

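The shaker is held between the pads; its base's front edge is at about wrist pixel (319,195). Compare with the expected one.

```bash
python3 - <<'E'
from h import *
w=viewer.get_calibration("wrist"); t=manip.current_tool_pos()
print(toplane([(319,196)],w,t[2]-.029,True)-t[:2], project([[t[0]+.022,t[1],t[2]-.029],[t[0]+.012,t[1],t[2]-.029],[t[0]+.032,t[1],t[2]-.029]],w,True))
E
```

```text
[[ 0.01991282 -0.00033881]] [[318.46322981 192.74757375]
 [318.43203372 208.16023625]
 [318.49645092 176.94841974]]
```

Held centred within 2 mm. Placing it.

```bash
python3 - <<'E'
from h import *
place(np.array([.5577,-.2627]),.029+.0215+.0012,84.6,.2,up=.2)
p=(0.45,-0.26,0.32); manip.move_pose(p,q(-5.4))
w=viewer.get_calibration("wrist"); im=viewer.get_image("wrist"); np.save("w2.npy",w); cv2.imwrite("pics/w2.png",im[:,:,::-1]); print(manip.current_clock(),manip.current_finger_gap())
cv2.imwrite("pics/w2c.png",cv2.resize(im[30:200,200:430],None,fx=3,fy=3,interpolation=cv2.INTER_CUBIC)[:,:,::-1])
h=hsv(im)
red=rng(h,(0,120,150),(8,255,255))|rng(h,(172,120,150),(180,255,255))
b=blob(red,(340,40,430,130)); P=(toplane(b,w,.1075,True)*1000).astype(np.float32); print('jam',cv2.minEnclosingCircle(P),cv2.fitEllipse(P))
b=blob(rng(h,(8,90,60),(22,255,255)),(205,45,430,200)); r=cv2.minAreaRect((toplane(b,w,.0215,True)*1000).astype(np.float32)); print('board',r)
E
```

```text
at [ 0.55779774 -0.26277522  0.05192445] F [-0.39695776  0.5880884  -1.58469418]
13.2333
14.4167 0.09219150163834898
jam ((550.43701171875, -337.9253234863281), 32.57410430908203) ((550.4968872070312, -338.606689453125), (61.836727142333984, 63.74220657348633), 74.82968139648438)
board ((513.6324462890625, -260.25860595703125), (267.0785217285156, 187.6024169921875), 84.62367248535156)
```

View pics/w2c.png

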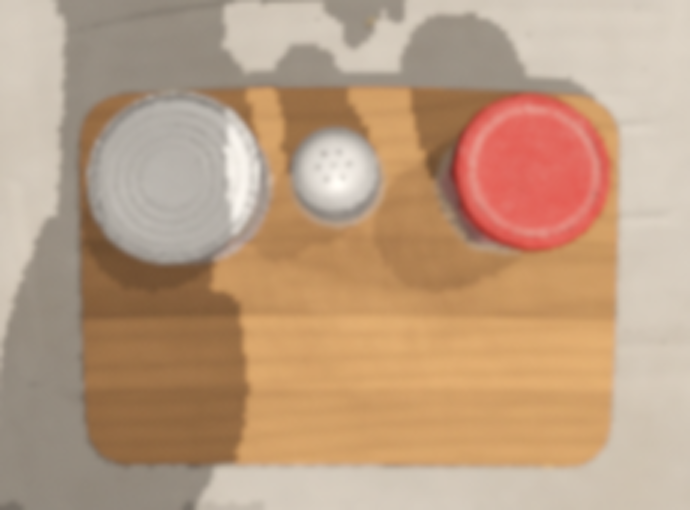

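The shaker stands upright, dome holes' centre at crop (334,165), the tin's top at (176,178), the jam lid at (532,172). Computing, then fetching the black jar.

```bash
python3 - <<'E'
from h import *
w=np.load("w2.npy",allow_pickle=True).item()
g=lambda x,y,z: toplane((200+x/3,30+y/3),w,z,True)[0]
tin=g(175.5,177.5,.0795); jam=g(532,172,.1075); sh=g(336,171,.0215+.07); sh2=g(334,165,.1115)
print('tin',tin,'jam',jam,'d',np.linalg.norm(tin-jam),'sh',sh,sh2,'mid',(tin+jam)/2,'ang',np.degrees(np.arctan2(*(tin-jam))))
pick([.4400,.2060],.045,-5.5)
b=viewer.get_image("wrist"); t=manip.current_tool_pos(); w=viewer.get_calibration("wrist")
ux=R.from_quat(manip.current_tcp_rot()).apply([1,0,0])
print(project([t+ux*d-[0,0,.045] for d in (.0105,.0205,.0305)],w,True))
cv2.imwrite("pics/held2.png",cv2.resize(b[130:320,200:440],None,fx=2.5,fy=2.5)[:,:,::-1])
E
```

```text
tin [ 0.56368713 -0.19256617] jam [ 0.54972232 -0.33874602] d 0.14684537942157855 sh [ 0.55728206 -0.26118206] [ 0.55765478 -0.26092879] mid [ 0.55670472 -0.2656561 ] ang 5.457004090073232
gap 0.040365276495444455 F 25.000039916485548
lifted gap 0.04015804395674503 [-0.47047829 -0.4549881  -0.70838433] 19.4
[[318.42631192 203.56950376]
 [318.45314719 189.26526516]
 [318.48165721 174.64871248]]
```

View pics/held2.png

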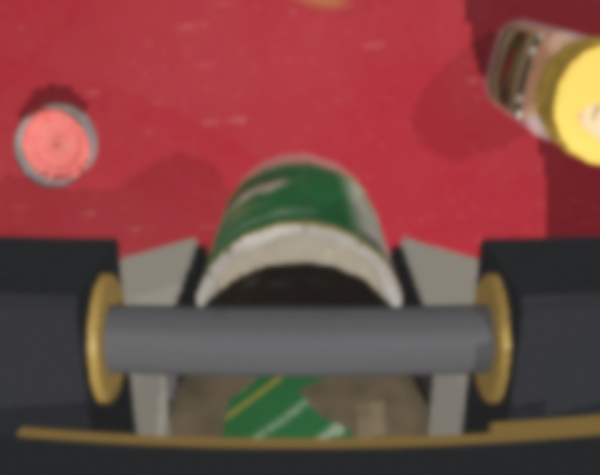

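Black jar is held upright and centred within ~2 mm (base edge at pixel (320,192), expected 189). Place it, then the yellow jar, then look.

```bash
python3 - <<'E'
from h import *
place([.4669,-.331],.045+.0215+.0012,-5.4,.2,up=.2)
pick([.4537,.0935],.042,-5.5)
place([.4754,-.1825],.042+.0215+.0012,-5.4,.2,up=.22)
manip.move_pose((0.44,-0.262,0.34),q(-5.4))
w=viewer.get_calibration("wrist"); im=viewer.get_image("wrist"); np.save("w3.npy",w); cv2.imwrite("pics/w3.png",im[:,:,::-1]); print(manip.current_clock(),manip.current_finger_gap())
cv2.imwrite("pics/w3c.png",cv2.resize(im[40:230,200:440],None,fx=3,fy=3,interpolation=cv2.INTER_CUBIC)[:,:,::-1])
E
```

```text
at [ 0.46705773 -0.3311313   0.06800865] F [ 0.59547244  0.6253293  -1.09102619]
25.1667
gap 0.04634141828548706 F 24.985432798275724
lifted gap 0.04655954363338473 [-0.75996414 -0.18789689 -2.02666646] 29.925
at [ 0.47557295 -0.1826248   0.06497501] F [ 0.0139243  -0.09440145 -1.93254505]
34.85
35.5417 0.09188503841143704
```

View pics/w3c.png

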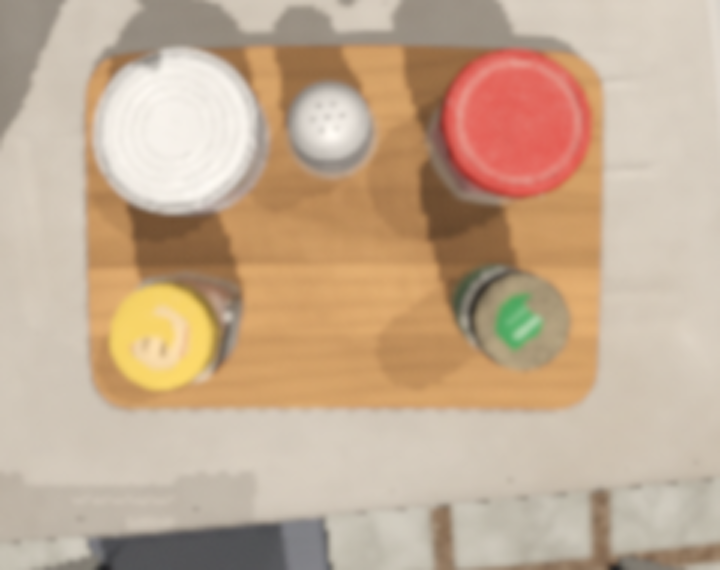

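All three stand upright: tin top (178,131), jam lid (516,124), dome (328,119), yellow lid (164,336), black lid (520,320). Computing relations.

```bash
python3 - <<'E'
from h import *
w=np.load("w3.npy",allow_pickle=True).item(); im=cv2.imread("pics/w3.png")[:,:,::-1].copy(); h=hsv(im)
g=lambda x,y,z: toplane((200+x/3,40+y/3),w,z,True)[0]*1000
b=blob(rng(h,(8,90,60),(22,255,255)),(205,45,430,180)); r=cv2.minAreaRect((toplane(b,w,.0215,True)*1000).astype(np.float32)); print('board',r)
a=np.radians(-5.45); ex=np.array([np.cos(a),np.sin(a)]); ey=np.array([-ex[1],ex[0]])
O=np.array([513.8,-260.3])
for n,p in dict(tin=(177.5,130.5,.0795),jam=(516,124,.1075),dome=(328,119,.1115),shbody=(331.5,127,.0215+.07),yel=(164,336,.1215),black=(521,320,.1255)).items():
    P=g(*p); print(n,np.round(P,1),'board',np.round([(P-O)@ex,(P-O)@ey],1))
E
```

```text
board ((513.5792846679688, -260.2297668457031), (266.54095458984375, 187.46829223632812), 84.47659301757812)
tin [ 563.4 -192.2] board [43.  72.5]
jam [ 549.  -338.1] board [ 42.4 -74.1]
dome [ 556.4 -260.5] board [42.5  3.9]
shbody [ 555.3 -261.2] board [41.4  3.1]
yel [ 474.5 -185.1] board [-46.3  71.1]
black [ 467.7 -330.6] board [-39.2 -74.4]
```

The shaker sits ~4 mm toward the tin; the jars are within ~2 mm. I shift the shaker 4 mm, then pick the tea light.

```bash
python3 - <<'E'
from h import *
a=np.radians(-5.45); ey=np.array([-np.sin(a),np.cos(a)])
s=np.array([.5572,-.2617]); t=s-.004*ey; z=.029+.0215+.001
manip.move_pose([*s,.2],q(84.6)); manip.servo_line([*s,z],vel=.1); effector.close(f_grip=15); print(manip.current_finger_gap())
manip.servo_line([*s,z+.004],vel=.05); manip.servo_line([*t,z+.004],vel=.02); manip.servo_line([*t,z],vel=.03); manip.sleep(.2)
effector.open_jaws(); manip.servo_line([*t,.2],vel=.15)
manip.move_pose((0.40,-0.0,0.3),q(0)); 
manip.move_pose((0.37,0.319,0.22),q(0))
w=viewer.get_calibration("wrist"); im=viewer.get_image("wrist"); h=hsv(im)
u=project([.4386,.319,.015],w,True)[0]; print('exp px',u)
x,y=map(int,u); notcloth=255-(rng(h,(0,150,0),(8,255,255))|rng(h,(172,150,0),(180,255,255)))
m=notcloth|rng(h,(0,60,185),(8,255,255))|rng(h,(172,60,185),(180,255,255))
m=cv2.morphologyEx(m,cv2.MORPH_OPEN,np.ones((5,5)))
b=blob(m,(x-45,y-45,x+45,y+45)); P=(toplane(b,w,.015,True)*1000).astype(np.float32); print(cv2.minEnclosingCircle(P),manip.current_clock())
cv2.drawContours(im,[b[:,None]],-1,(0,255,255),1)
cv2.imwrite("pics/tea.png",cv2.resize(im[max(y-70,0):y+70,x-90:x+90],None,fx=3,fy=3)[:,:,::-1])
E
```

```text
0.041123817485940385
exp px [317.74239469 118.78523019]
((393.701904296875, 302.05615234375), 34.908966064453125) 44.9917
```

View pics/tea.png

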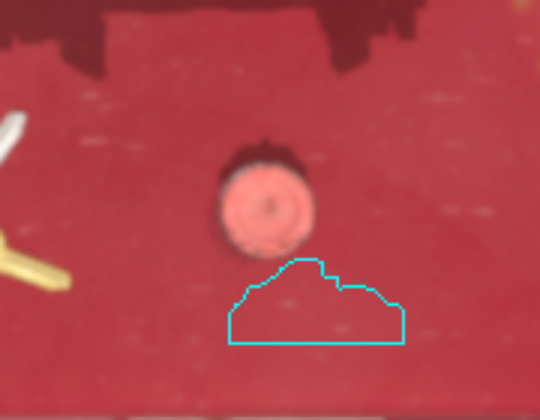

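The mask strayed, but the picture shows the tea light at crop (267,210) against an expected (270,210), so it lies at about (438.6, 320) mm, upright. Pick it (closing along x, away from the keys) and set it on the tin.

```bash
python3 - <<'E'
from h import *
pick([.4386,.320],.004,80,f=15,hover=.15,up=.22)
assert .03<manip.current_finger_gap()<.045
place([.5646,-.1908],.0795+.004+.001,39.6,.2,up=.22)
manip.move_pose((0.45,-0.262,0.34),q(-5.4))
w=viewer.get_calibration("wrist"); im=viewer.get_image("wrist"); np.save("w4.npy",w); print(manip.current_clock(),manip.current_finger_gap())
cv2.imwrite("pics/w4c.png",cv2.resize(im[40:230,200:440],None,fx=3,fy=3,interpolation=cv2.INTER_CUBIC)[:,:,::-1])
E
```

```text
gap 0.03657898662212575 F 14.999997641716618
lifted gap 0.036825205263727505 [ 0.49817876 -0.16412728 -0.82675125] 49.6083
at [ 0.56479044 -0.19094654  0.08484026] F [-0.04471867 -0.22641007  0.11015392]
55.1417
55.9417 0.0923358175133419
```

View pics/w4c.png

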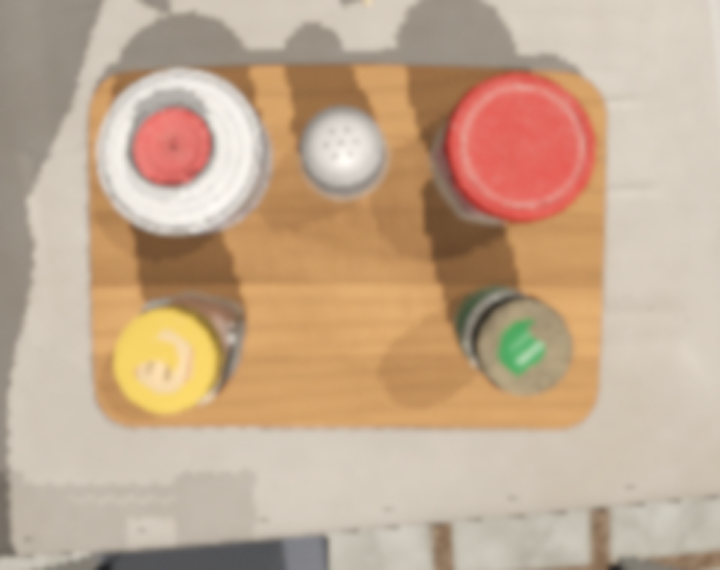

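Tea light's top at crop (173,146), tin's top at (183,152), dome (342,144), jam (521,147); all upright. Computing.

```bash
python3 - <<'E'
from h import *
w=np.load("w4.npy",allow_pickle=True).item()
g=lambda x,y,z: toplane((200+x/3,40+y/3),w,z,True)[0]*1000
a=np.radians(-5.45); ex=np.array([np.cos(a),np.sin(a)]); ey=np.array([-ex[1],ex[0]]); O=np.array([513.8,-260.3])
for n,p in dict(tin=(183,152,.0795),tea=(173,146,.0945),jam=(521,147,.1075),dome=(342,144,.1115),shbody=(344,150,.0915),yel=(168,360,.1215),black=(524,345,.1255)).items():
    P=g(*p); print(n,np.round(P,1),'board',np.round([(P-O)@ex,(P-O)@ey],1))
E
```

```text
tin [ 563.5 -193.1] board [43.1 71.6]
tea [ 565.1 -191.7] board [44.5 73.2]
jam [ 549.8 -338.7] board [ 43.3 -74.6]
dome [ 555.9 -264.5] board [42.3 -0.2]
shbody [ 555.2 -265. ] board [41.6 -0.7]
yel [ 474.6 -185.2] board [-46.2  71. ]
black [ 468.2 -330.8] board [-38.7 -74.6]
```

```bash
python3 -c "
from h import *
print(manip.hand_in(),manip.current_clock())"
```

```text
the job is handed in; nothing more can be done
the job is handed in; nothing more can be done
```

I handed the job in at about 56 s: all three things are in place to within 2–3 mm, the tea light went on last within about 2 mm of the tin's centre, everything stands upright, and the mug, lemon and match packet were not touched as far as I could tell.

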